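# Fit the vent filter to the degreasing tank's camlock adaptor

## Robot

A 6-joint arm with a two-finger parallel gripper is mounted at the origin on the work surface. World frame = base frame: x ahead of the robot, y to its left, z up, the work surface at z = 0. Lengths are in m, angles in rad, forces in N, time in s.
With the tool pointing down it reaches from about 0.25 to 0.775 m from the base axis. Payload 8.9 kg.
Tool frame: the origin (TCP) lies midway between the tips of the shut fingers; the grasp point (between the pads) lies 19 mm behind it; z points along the fingers, y is the line along which they close (so a half turn about z gives the same grasp; the last joint's range is limited). The gripper opens to 85 mm and grips with 20 to 120 N. Pads are 22 mm wide; open, the fingers measure 114 mm over their backs; the gripper's body (76 mm by 85 mm) begins 54 mm behind the grasp point. The pads swing forward as they close: fully open they stand 13 mm farther back than shut.
Start: joints at [1.058, 0.291, -0.153, 1.127, 0, 1.431], TCP at [0.192, 0.489, 0.231] pointing down, gripper open.
Joint ranges: [-2.52, 2.52], [-0.91, 1.74], [-1.3, 1.37], [-1.96, 2.02], [-1.52, 1.47], [-3.14, 3.14]. Speed limits (rad/s): [2.22, 2.22, 2.79, 3.14, 3.14, 3.14].

## Interface

Orientations are given as a rotation vector (axis times angle).
In Python, from station import ctrl gives the robot as it stands.
- The arm moves only by the tool apply_moves, never from a script. Its argument "plan" is text: rows parted by semicolons, each of 5 numbers parted by spaces: the shift along the tool's x, y, z in m, then the turn about the tool's z in rad, then the opening, from 0 (shut) to 1 (fully open). In form: dx dy dz turn fingers; .... A call has 1 to 10 rows; each row is the pose to reach, as a shift and turn from the pose commanded when the call began, along the tool's axes at that moment; what a row does not reach only later rows make up. A row lasts 1/10 s, in which the tool goes at most 50 mm and 8.59 degrees, less where a joint would pass 70% of its speed; a pose out of reach is approached as far as the arm can. A call with a gripper value outside its range is refused whole. The fingers move at their own pace and stop on an object; "squeeze" is the grip in N (left out, the last holds). Time passes only in rows, so rows that repeat a pose let the fingers close. It gives the time, the measured TCP pose, the force, the opening and the grip force at its end, in the units of the state.
- ctrl.sense(): the state, without advancing time (a new reading comes with each control period).
- ctrl.camera(name): name is "side" or "top" or "wrist"; returns a dict with "color" (480x640x3 uint8, blue, green, red), "K" (3x3 intrinsics, pixels), "xyz" and "attitude" of the camera in the world. Camera axes: x right, y down, z forward; pixel columns grow to the right and rows downward; lengths in m; the calibration is good to about 2 mm. A picture is of the moment at which its call begins. There is no depth.
- ctrl.job_done(): hands the job in; it is judged then, once.
The state is a dict: "time": time; "joints": joint angles; "joint_velocities": joint speeds; "effort": joint torques, N m; "position": TCP position; "ee_rot": TCP orientation; "ft_force": force on the tool from outside, world axes, zero at the start; "torque": the same for the moment, N m; "gripper_width": finger opening in m; "finger_force": force on a finger pad.
Only numpy, scipy, OpenCV 4.12 (cv2) and the standard library are available. Lean on these libraries where they do the work, as an engineer would, in place of code of your own. Each camera call takes 0.05 s, during which the arm holds its last target. There are 200 camera calls.

## Task

Fit the vent filter to the degreasing tank: push its black coupling straight down onto the grooved adaptor on the tank's lid until it is fully home, keeping both cam arms open, then swing the two brass cam arms all the way down, one after the other, and let go. Push firmly but do not force anything, and leave the other things on the bench where they are.

Things in the scene. Friction and masses are not known exactly. Their poses are not given: they have to be found in the camera images.
- coupling: Vent filter with camlock coupling, loose, about 0.4 to 0.6 kg, standing mouth down on the bench. Origin: centre of its mouth (underside); z up along its axis. Black round socket, 73 mm outside diameter, 48 mm tall, bore 61 mm, 44 mm deep; above it the white canister. Cam arm a is on its +x side, arm b on its -x side. Home on the adaptor, its origin is 44 mm below the adaptor's real top face.
- canister (a point): Middle of the white canister with green band on top of the coupling, to grip it by: 50 mm diameter, from 48 to 80 mm above the coupling's origin (this point: 64 mm). The socket's 73 mm wide shoulder lies 48 mm above the origin.
- cam_a (a joint): Angle (rad) of cam arm a, a flat brass lever 16 mm wide, 7 mm thick, 75 mm long from its pivot. 0 = open, pointing outwards and 40 degrees above level; grows as it swings down; hard stop at 1.83 = closed, pointing outwards and 65 degrees below level. Stiff hinge: stays where left, takes about 6 N at 50 mm from the pivot. Its cam enters the groove only with the coupling home or nearly so.
- cam_b (a joint): Angle of cam arm b, on the other side, same as cam_a.
- cam_a_pivot (a point): Hinge of cam arm a, 41 mm from the coupling's axis on its +x side, 26 mm above its origin; the arm swings in the upright plane through the coupling's axis and this point.
- cam_b_pivot (a point): Hinge of cam arm b, 41 mm from the coupling's axis on its -x side, 26 mm above its origin; the arm swings in the upright plane through the coupling's axis and this point.
- cam_a_tip (a point): Point on the middle line of cam arm a, near its free end, 68 mm from the pivot (half its thickness, 3.5 mm, under the face to be pressed).
- cam_b_tip (a point): The same point of cam arm b.
- adaptor_top (a point): Nominal centre of the top of the metal adaptor upright on the tank's lid, 174 mm above the bench. The adaptor is screwed in by hand: its real top face lies up to 10 mm above or below this point, so its height must be felt. Head 59 mm diameter, tapered nose (51 mm at the top, 5 mm tall); groove 21 mm wide from 13 mm below the top. The coupling goes on at any yaw and stops hard on the top face.
- tank: White plastic tank with grey lid, fixed, 240 x 280 x 80 mm (x, y, z of its frame). Origin: centre of its underside; the adaptor stands over it.
- tub: bystander: white tub with lid, 72 mm diameter, 95 mm tall
- amber_jar: bystander: amber bottle with black cap, 56 mm diameter, 110 mm tall
- tape: bystander: roll of orange tape, 68 mm diameter, 20 mm thick, lying on a corner of the tank's lid
- brush: bystander: brush lying on the bench
- spatula: bystander: spatula lying on the bench
- perch: bystander: small branch perch on a round wooden foot, 90 mm diameter, about 95 mm tall
- plug: bystander: plain black plug without arms, 60 mm diameter, 30 mm tall
- seal_ring (a point): Nominal centre of the springy black sealing ring in the adaptor's head, 9 mm below its top (as far off in height as the top). It drags on the coupling with about 5 to 15 N from the first 6 mm of the push to the end and then holds it by friction; the hard stop feels clearly different.

How it is judged:
By the outcome, as a careful person would: the job done as asked, in the order asked, and still so for the second after the job is handed in, with the robot touching nothing.
It also fails if it takes over 72 s, if anything falls off the work surface, if the arm or the gripper's body presses on something with over 40 N, if the wrist force passes 120 N, or if a joint passes its speed limit or range.

## Working session

There is one attempt and no reset: what is moved stays moved. The work goes in short steps, Python scripts to look and compute and a tool call to move; the robot and the scene stay as the last step left them, time stands still between calls to the robot, and variables do not carry over. Pictures are saved under pics/ and viewed, at most 10 in all, crops included, and the job is handed in when it is done.

Besides the shell and the picture viewer there is one more tool, called after "Emit:" as name(argument=value, ...), one argument or row to a line, values as JSON. apply_moves: Moves the arm, as the interface text tells. Its arguments: {"type":"object","properties":{"plan":{"type":"string"},"squeeze":{"type":"number"}},"required":["plan"]}

```bash
ls; mkdir -p pics; python3 - <<'E'
from station import ctrl
import cv2,numpy as np
s=ctrl.sense();print(s)
for n in("side","top"):
    c=ctrl.camera(n);cv2.imwrite(f"pics/{n}0.png",c["color"]);print(n,c["K"],c["xyz"],c["attitude"])
E
```

```text
pics
{'time': 0.0, 'joints': array([ 1.05765158e+00,  2.91279585e-01, -1.54125039e-01,  1.12668629e+00,
        8.23749419e-06,  1.43149315e+00]), 'joint_velocities': array([ 0.00058354, -0.00124774,  0.00085508, -0.00060244,  0.00069007,
        0.00026092]), 'effort': array([ 4.76146124e-04, -5.37147617e+01,  3.31371009e+01,  1.59929733e-02,
       -8.69906899e-05,  2.68825124e-05]), 'position': array([0.19150842, 0.48836074, 0.23073314]), 'ee_rot': array([-5.83736719e-01, -3.08645372e+00,  1.92188116e-03]), 'ft_force': array([ 0.57836197, -0.27491138, -0.21528253]), 'torque': array([-0.02052305, -0.03999305,  0.00331189]), 'finger_force': 0.0, 'gripper_width': 0.08555348698868927}
side [[439.88438527   0.         316.07486359]
 [  0.         439.88438527 238.81950114]
 [  0.           0.           1.        ]] [ 0.37606799 -0.74802703  1.01417251] [-2.40372007  0.32871114 -0.11970016]
top [[474.77354073   0.         324.23564372]
 [  0.         474.77354073 234.7835394 ]
 [  0.           0.           1.        ]] [0.49697954 0.00874316 1.38635759] [-2.23147061  2.16754389 -0.09930236]
```

View pics/side0.png

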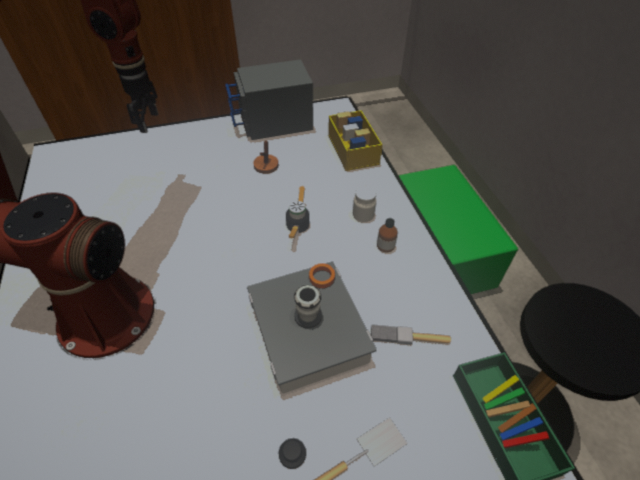

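View pics/top0.png

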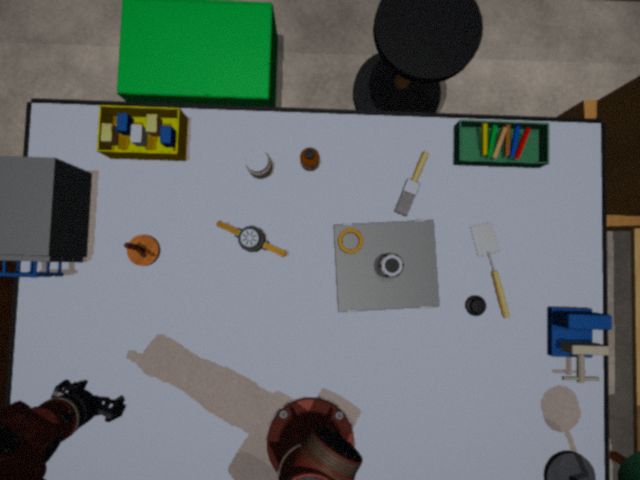

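The side view shows the coupling at about (297,215), with its arms running to (302,190) and (294,235), and the adaptor top at about (307,296). In the top view the coupling is at (251,238), with arm ends at (218,223) and (287,254), and the adaptor is at (391,264). I'll enlarge both.

```bash
python3 - <<'E'
import cv2,numpy as np
t=cv2.imread("pics/top0.png");s=cv2.imread("pics/side0.png")
def crop(im,u,v,w,h,k):
    return cv2.resize(im[v:v+h,u:u+w],None,fx=k,fy=k,interpolation=cv2.INTER_CUBIC)
A=crop(t,210,210,80,60,5);B=crop(t,350,230,80,60,5);C=crop(s,260,180,80,60,5);D=crop(s,270,275,80,60,5)
cv2.imwrite("pics/crops.png",np.vstack([np.hstack([A,B]),np.hstack([C,D])]))
E
```

```text
(no output)
```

View pics/crops.png

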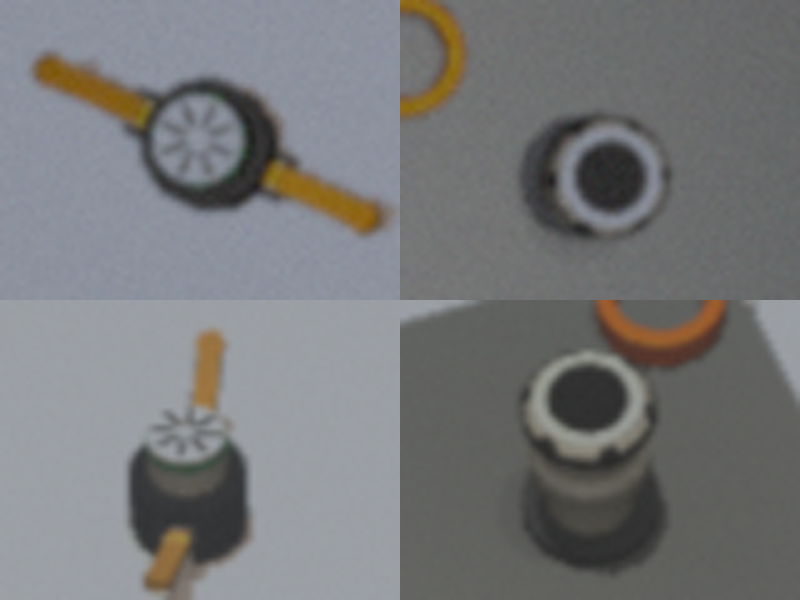

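```bash
cat > h.py <<'E'
from station import ctrl
import numpy as np
from scipy.spatial.transform import Rotation as R
def ray(c,u,v):
    d=R.from_rotvec(c["attitude"]).as_matrix()@np.linalg.inv(c["K"])@[u,v,1]
    return np.array(c["xyz"]),d/np.linalg.norm(d)
def atz(c,u,v,z):
    o,d=ray(c,u,v); return o+d*(z-o[2])/d[2]
def proj(c,p):
    q=c["K"]@R.from_rotvec(c["attitude"]).as_matrix().T@(np.array(p)-c["xyz"]); return q[:2]/q[2]
def tri(rays):
    A=sum(np.eye(3)-np.outer(d,d) for o,d in rays);b=sum((np.eye(3)-np.outer(d,d))@o for o,d in rays)
    return np.linalg.solve(A,b)
E
python3 - <<'E'
from h import *
t=ctrl.camera("top");s=ctrl.camera("side");np.set_printoptions(precision=4,suppress=True)
print("can",atz(t,249,237.2,.08),atz(s,297.2,206.6,.08),tri([ray(t,249,237.2),ray(s,297.2,206.6)]))
print("ad",atz(t,391.8,264.8,.174),atz(s,307.2,294,.174),tri([ray(t,391.8,264.8),ray(s,307.2,294)]))
a=atz(t,218.6,223.2,.072);b=atz(t,284,253,.072);m=a-b
print("tips",a,b,(a+b)/2,np.arctan2(m[1],m[0]))
S=ctrl.sense();print(R.from_rotvec(S["ee_rot"]).as_matrix())
w=ctrl.camera("wrist");M=R.from_rotvec(S["ee_rot"]).as_matrix()
print(M.T@(w["xyz"]-S["position"]),M.T@R.from_rotvec(w["attitude"]).as_matrix(),w["K"])
E
```

```text
can [0.5706 0.1843 0.08  ] [0.572  0.1805 0.08  ] [0.5718 0.1847 0.0759]
ad [ 0.5054 -0.1949  0.174 ] [ 0.5061 -0.1949  0.174 ] [ 0.5058 -0.1949  0.1742]
tips [0.6073 0.2705 0.072 ] [0.5302 0.0874 0.072 ] [0.5688 0.179  0.072 ] 1.1724457522746388
[[-0.931   0.3651 -0.0003]
 [ 0.3651  0.931  -0.0006]
 [ 0.0001 -0.0007 -1.    ]]
[ 0.0792  0.0004 -0.1422] [[-0.0012 -0.9511 -0.3088]
 [ 1.     -0.0011 -0.0003]
 [-0.0001 -0.3088  0.9511]] [[330.9287   0.     317.0072]
 [  0.     330.9287 233.4354]
 [  0.       0.       1.    ]]
```

```bash
cat >> h.py <<'E'
def st():
    s=ctrl.sense();M=R.from_rotvec(s["ee_rot"]).as_matrix()
    print("t",round(s["time"],2),"p",s["position"].round(4),"yaw",round(np.degrees(np.arctan2(M[1,0],M[0,0])),2),"F",s["ft_force"].round(1),"T",s["torque"].round(2),"w",round(s["gripper_width"],4),"ff",round(s["finger_force"],1),"tilt",M[:2,2].round(4))
    return s,M
def shift(p,yaw=None):
    s,M=st();d=M.T@(np.array(p)-s["position"])
    tr=0 if yaw is None else -(np.radians(yaw)-np.arctan2(M[1,0],M[0,0])+np.pi)%(2*np.pi)
    if yaw is not None: tr=-((np.radians(yaw)-np.arctan2(M[1,0],M[0,0])+np.pi)%(2*np.pi)-np.pi)
    print("shift",d.round(4),"turn",round(tr,4))
E
sed -i '/tr=0 if/s/if yaw is None else.*//' h.py
python3 -c "
from h import *
shift([.571,.182,.2],247.2)"
```

```text
t 0.25 p [0.1916 0.4886 0.231 ] yaw 158.58 F [-0.4  0.7  0.7] T [ 0.02  0.02 -0.02] w 0.0857 ff 0.0 tilt [-0.0003 -0.0005]
shift [-0.4651 -0.1469  0.0311] turn -1.5467
```

Emit:
apply_moves(
  plan="-0.25 -0.08 0.01 -0.8 1;-0.465 -0.147 0.031 -1.547 1;-0.465 -0.147 0.031 -1.547 1;-0.465 -0.147 0.031 -1.547 1;-0.465 -0.147 0.031 -1.547 1;-0.465 -0.147 0.031 -1.547 1;-0.465 -0.147 0.031 -1.547 1;-0.465 -0.147 0.031 -1.547 1;-0.465 -0.147 0.031 -1.547 1;-0.465 -0.147 0.031 -1.547 1",
)

```text
time: 1.25
position: [0.5476, 0.2008, 0.2023]
ee_rot: [-1.51, 2.755, 0.0]
ft_force: [0.6, 0.5, 0.0]
gripper_width: 0.0854
finger_force: 0.0
```

Emit:
apply_moves(
  plan="0 0 0 0 1;0 0 0 0 1;0 0 0 0 1",
)

```text
time: 1.55
position: [0.5456, 0.2027, 0.2023]
ee_rot: [1.5, -2.76, -0.001]
ft_force: [0.4, 1.0, -0.3]
gripper_width: 0.0854
finger_force: 0.0
```

```bash
python3 - <<'E'
from h import *
import cv2
st();c=ctrl.camera("wrist");cv2.imwrite("pics/w1.png",c["color"])
# predicted px
print(proj(c,[.571,.182,.08]))
E
```

```text
t 1.55 p [0.5456 0.2027 0.2023] yaw -122.95 F [ 0.4  1.  -0.3] T [ 0.04 -0.03  0.02] w 0.0854 ff 0.0 tilt [-0.0008  0.0001]
[277.6113681 221.2342737]
```

View pics/w1.png

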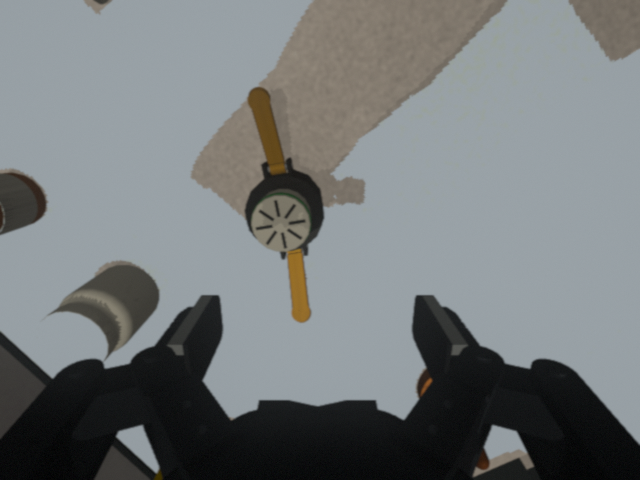

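The wrist view shows the canister top centred at about (281,222), with the arm ends at (259,94) and (302,315). The tool fell short of the commanded point and is still about 10° off in yaw, so I'll correct that.

```bash
python3 - <<'E'
from h import *
c=ctrl.camera("wrist")
p=atz(c,281,222,.08);a=atz(c,259,94,.072);b=atz(c,302,315,.072);d=a-b
print(p,a,b,(a+b)/2,np.degrees(np.arctan2(d[1],d[0])))
shift([p[0],p[1],.13],247.2)
E
```

```text
[0.56902168 0.18446029 0.08      ] [0.5270702  0.09350711 0.072     ] [0.606511   0.27134594 0.072     ] [0.5667906  0.18242653 0.072     ] -114.07036828749064
t 1.65 p [0.5455 0.2032 0.2026] yaw -122.86 F [-1.   0.2  0.5] T [-0.03 -0.06  0.02] w 0.0856 ff 0.0 tilt [-0.0001  0.0001]
shift [ 0.003  -0.03    0.0726] turn -0.1755
```

Emit:
apply_moves(
  plan="0.003 -0.029 0 -0.16 1;0.003 -0.029 0.03 -0.163 1;0.003 -0.029 0.06 -0.163 1;0.003 -0.029 0.09 -0.163 1;0.003 -0.029 0.11 -0.163 1;0.003 -0.029 0.13 -0.163 1;0.003 -0.029 0.14 -0.163 1;0.003 -0.029 0.15 -0.163 1;0.003 -0.029 0.15 -0.163 1;0.003 -0.029 0.15 -0.163 1",
)

```text
time: 2.65
position: [0.5694, 0.1843, 0.0531]
ee_rot: [-1.721, 2.627, -0.001]
ft_force: [1.1, -0.7, -0.7]
gripper_width: 0.0855
finger_force: 0.0
```

Emit:
apply_moves(
  plan="0 0 0 0 0.5;0 0 0 0 0.4;0 0 0 0 0.3;0 0 0 0 0.2;0 0 0 0 0.2;0 0 0 0 0.2;0 0 0 0 0.2;0 0 0 0 0.2",
  squeeze=70,
)

```text
time: 3.45
position: [0.5698, 0.184, 0.0534]
ee_rot: [-1.72, 2.627, -0.001]
ft_force: [-0.7, -1.1, 7.5]
gripper_width: 0.0481
finger_force: 70.9
```

```bash
python3 - <<'E'
from h import *
import cv2
st();c=ctrl.camera("side");cv2.imwrite("pics/s1.png",cv2.resize(c["color"][130:280,200:400],None,fx=4,fy=4,interpolation=cv2.INTER_CUBIC))
E
```

```text
t 3.45 p [0.5698 0.184  0.0534] yaw -113.56 F [-0.7 -1.1  7.5] T [-0.05  0.42  0.07] w 0.0481 ff 70.9 tilt [0.0015 0.0003]
```

View pics/s1.png

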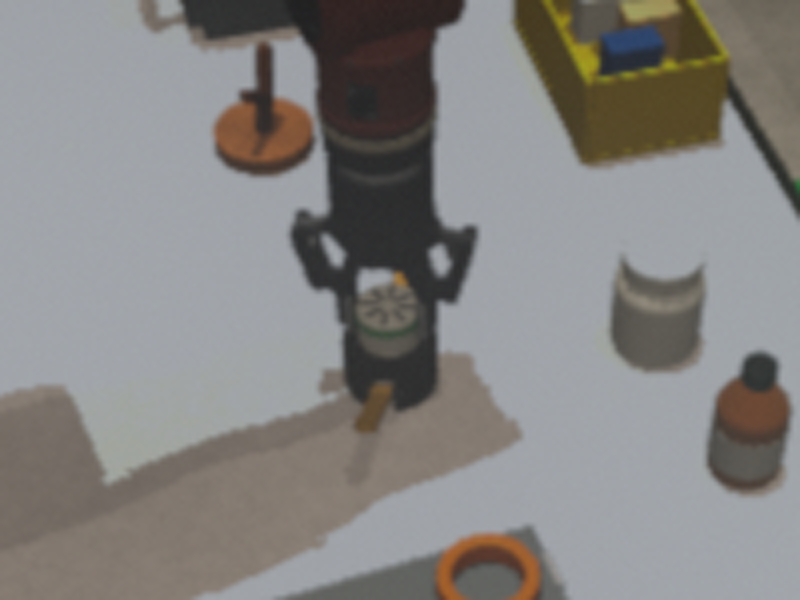

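Emit:
apply_moves(
  plan="0 0 -0.005 0 0.2;0 0 -0.02 0 0.2;0 0 -0.04 0 0.2;0 0 -0.07 0 0.2;0 0 -0.10 0 0.2;0 0 -0.13 0 0.2;0 0 -0.16 0 0.2;0 0 -0.19 0 0.2;0 0 -0.215 0 0.2;0 0 -0.23 0 0.2",
  squeeze=80,
)

```text
time: 4.5
position: [0.5692, 0.184, 0.2845]
ee_rot: [-1.721, 2.627, -0.001]
ft_force: [0.8, 0.0, -4.3]
gripper_width: 0.048
finger_force: 83.4
```

```bash
python3 -c "
from h import *
shift([.5056,-.195,.283],-158)"
```

```text
t 4.5 p [0.5692 0.184  0.2845] yaw -113.55 F [ 0.8  0.  -4.3] T [0.01 0.01 0.02] w 0.048 ff 83.4 tilt [0.0015 0.0003]
shift [ 0.3729 -0.0931  0.0013] turn 0.7757
```

Emit:
apply_moves(
  plan="0.03 -0.007 0 0.08 0.2;0.08 -0.02 0 0.16 0.2;0.13 -0.033 0 0.24 0.2;0.18 -0.046 0 0.32 0.2;0.23 -0.058 0 0.4 0.2;0.28 -0.07 0 0.5 0.2;0.32 -0.08 0 0.6 0.2;0.35 -0.088 0 0.68 0.2;0.373 -0.093 0 0.776 0.2;0.373 -0.093 0 0.776 0.2",
)

```text
time: 5.5
position: [0.5043, -0.1978, 0.282]
ee_rot: [0.589, -3.085, 0.0]
ft_force: [0.3, 0.5, -4.5]
gripper_width: 0.0477
finger_force: 83.7
```

Emit:
apply_moves(
  plan="0 0 0 0 0.2;0 0 0 0 0.2;0 0 0 0 0.2",
)

```text
time: 5.8
position: [0.5054, -0.1941, 0.2824]
ee_rot: [0.602, -3.083, -0.001]
ft_force: [0.3, 0.3, -5.1]
gripper_width: 0.0481
finger_force: 83.7
```

```bash
python3 - <<'E'
from h import *
import cv2
s,M=st();P=[]
shift([.5056,-.195,s["position"][2]],-158)
cs=ctrl.camera("side");ct=ctrl.camera("top")
def mk(c,p):
    u,v=proj(c,p).astype(int);u0=u-40;v0=v-55
    print(u0,v0,proj(c,p));return cv2.resize(c["color"][v0:v0+120,u0:u0+80],None,fx=5,fy=5,interpolation=cv2.INTER_CUBIC)
cv2.imwrite("pics/s2.png",np.hstack([mk(cs,[.5056,-.195,.2]),mk(ct,[.5056,-.195,.2])])[:, :800])
# predicted: coupling mouth centre, adaptor top
z=s["position"][2]-.0534
for c in(cs,ct): print(proj(c,[*s["position"][:2],z]),proj(c,[*s["position"][:2],z+.048]),proj(c,[.5056,-.195,.174]))
E
```

```text
t 5.8 p [ 0.5054 -0.1941  0.2824] yaw -157.9 F [ 0.3  0.3 -5.1] T [0.02 0.02 0.02] w 0.0481 ff 83.7 tilt [-0.0002  0.0003]
t 5.8 p [ 0.5054 -0.1941  0.2824] yaw -157.9 F [ 0.3  0.3 -5.1] T [0.02 0.02 0.02] w 0.0481 ff 83.7 tilt [-0.0002  0.0003]
shift [ 0.0002 -0.0009 -0.    ] turn 0.0017
266 232 [306.79161105 287.55156487]
353 209 [393.57484451 264.71184266]
[306.34963606 279.63299564] [305.90780724 266.25027981] [307.00402894 294.09191027]
[395.23588197 264.7558996 ] [398.81527719 264.70839875] [391.83555359 264.73633546]
```

View pics/s2.png

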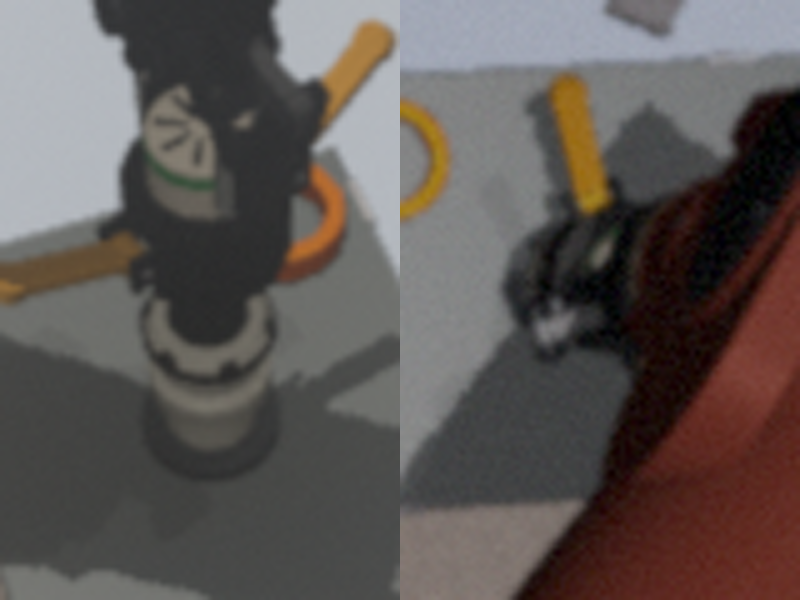

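The coupling hangs level over the adaptor head: in the side crop the socket is centred at about 206 and the head at 208, and both arms are still open. I'll go down to just above it.

Emit:
apply_moves(
  plan="0 -0.001 0.01 0 0.2;0 -0.001 0.02 0 0.2;0 -0.001 0.03 0 0.2;0 -0.001 0.036 0 0.2;0 -0.001 0.04 0 0.2;0 -0.001 0.04 0 0.2",
)

```text
time: 6.5
position: [0.5054, -0.1959, 0.2418]
ee_rot: [0.599, -3.083, -0.001]
ft_force: [0.2, -0.8, -3.9]
gripper_width: 0.0476
finger_force: 83.7
```

Emit:
apply_moves(
  plan="0 0 0.002 0 0.2;0 0 0.004 0 0.2;0 0 0.006 0 0.2;0 0 0.007 0 0.2;0 0 0.008 0 0.2;0 0 0.009 0 0.2;0 0 0.01 0 0.2;0 0 0.01 0 0.2",
)

```text
time: 7.3
position: [0.5056, -0.196, 0.2323]
ee_rot: [0.599, -3.084, -0.0]
ft_force: [0.2, 0.8, -4.3]
gripper_width: 0.048
finger_force: 83.7
```

Emit:
apply_moves(
  plan="0 0 0.001 0 0.2;0 0 0.002 0 0.2;0 0 0.003 0 0.2;0 0 0.004 0 0.2;0 0 0.005 0 0.2;0 0 0.006 0 0.2;0 0 0.006 0 0.2",
)

```text
time: 8.0
position: [0.5056, -0.196, 0.2263]
ee_rot: [0.599, -3.084, -0.0]
ft_force: [-0.2, 1.3, -4.9]
gripper_width: 0.0481
finger_force: 83.7
```

Emit:
apply_moves(
  plan="0 0 0.001 0 0.2;0 0 0.002 0 0.2;0 0 0.003 0 0.2;0 0 0.004 0 0.2;0 0 0.004 0 0.2",
)

```text
time: 8.5
position: [0.5058, -0.1958, 0.2228]
ee_rot: [-0.599, 3.083, 0.0]
ft_force: [-0.5, 1.3, 1.5]
gripper_width: 0.0481
finger_force: 84.6
```

Emit:
apply_moves(
  plan="0 0 0.001 0 0.2;0 0 0.002 0 0.2;0 0 0.003 0 0.2;0 0 0.003 0 0.2",
)

```text
time: 8.9
position: [0.5053, -0.195, 0.2196]
ee_rot: [-0.6, 3.084, 0.003]
ft_force: [-3.0, 5.4, 2.0]
gripper_width: 0.048
finger_force: 84.3
```

Emit:
apply_moves(
  plan="0 0 0.001 0 0.2;0 0 0.002 0 0.2;0 0 0.003 0 0.2;0 0 0.003 0 0.2",
)

```text
time: 9.3
position: [0.5053, -0.1951, 0.2166]
ee_rot: [-0.6, 3.084, 0.003]
ft_force: [-1.9, 5.3, 3.6]
gripper_width: 0.0483
finger_force: 84.4
```

The nose has entered the bore, with a small side force along the tool's +y, so I'll shift 1 mm that way and keep pushing.

Emit:
apply_moves(
  plan="0 0.0005 0 0 0.2;0 0.001 0.001 0 0.2;0 0.001 0.002 0 0.2;0 0.001 0.003 0 0.2;0 0.001 0.004 0 0.2;0 0.001 0.004 0 0.2",
)

```text
time: 9.9
position: [0.5052, -0.1949, 0.2126]
ee_rot: [-0.599, 3.084, 0.0]
ft_force: [-2.2, 3.7, 3.6]
gripper_width: 0.0481
finger_force: 84.4
```

Emit:
apply_moves(
  plan="0 0 0.001 0 0.2;0 0 0.002 0 0.2;0 0 0.003 0 0.2;0 0 0.004 0 0.2;0 0 0.005 0 0.2;0 0 0.005 0 0.2",
)

```text
time: 10.5
position: [0.5053, -0.1949, 0.2075]
ee_rot: [-0.599, 3.084, 0.0]
ft_force: [-2.3, 4.4, 2.6]
gripper_width: 0.048
finger_force: 84.4
```

Emit:
apply_moves(
  plan="0 0 0.001 0 0.2;0 0 0.002 0 0.2;0 0 0.003 0 0.2;0 0 0.004 0 0.2;0 0 0.005 0 0.2;0 0 0.005 0 0.2",
)

```text
time: 11.1
position: [0.5052, -0.1949, 0.2024]
ee_rot: [0.599, -3.084, -0.0]
ft_force: [-1.6, 4.3, 3.0]
gripper_width: 0.0483
finger_force: 84.4
```

Emit:
apply_moves(
  plan="0 0 0.001 0 0.2;0 0 0.002 0 0.2;0 0 0.003 0 0.2;0 0 0.004 0 0.2;0 0 0.005 0 0.2;0 0 0.005 0 0.2",
)

```text
time: 11.7
position: [0.5052, -0.195, 0.1974]
ee_rot: [0.599, -3.084, -0.0]
ft_force: [-2.8, 4.4, 2.7]
gripper_width: 0.048
finger_force: 84.4
```

Emit:
apply_moves(
  plan="0 0 0.001 0 0.2;0 0 0.002 0 0.2;0 0 0.003 0 0.2;0 0 0.004 0 0.2;0 0 0.005 0 0.2;0 0 0.005 0 0.2",
)

```text
time: 12.3
position: [0.5052, -0.195, 0.1923]
ee_rot: [0.599, -3.084, -0.0]
ft_force: [-1.6, 3.9, 3.3]
gripper_width: 0.0477
finger_force: 84.4
```

Emit:
apply_moves(
  plan="0 0 0.001 0 0.2;0 0 0.002 0 0.2;0 0 0.003 0 0.2;0 0 0.003 0 0.2",
)

```text
time: 12.7
position: [0.5053, -0.195, 0.1893]
ee_rot: [0.599, -3.084, -0.0]
ft_force: [-1.7, 4.3, 2.7]
gripper_width: 0.048
finger_force: 84.3
```

Emit:
apply_moves(
  plan="0 0 0.001 0 0.2;0 0 0.002 0 0.2;0 0 0.003 0 0.2;0 0 0.003 0 0.2",
)

```text
time: 13.1
position: [0.5053, -0.195, 0.1864]
ee_rot: [0.599, -3.084, -0.0]
ft_force: [-1.9, 5.0, 3.2]
gripper_width: 0.0481
finger_force: 84.4
```

Emit:
apply_moves(
  plan="0 0 0.001 0 0.2;0 0 0.002 0 0.2;0 0 0.002 0 0.2",
)

```text
time: 13.4
position: [0.5052, -0.195, 0.1845]
ee_rot: [0.599, -3.084, -0.0]
ft_force: [-3.4, 3.8, 5.2]
gripper_width: 0.0479
finger_force: 84.6
```

Emit:
apply_moves(
  plan="0 0 0.001 0 0.2;0 0 0.002 0 0.2;0 0 0.002 0 0.2",
)

```text
time: 13.7
position: [0.5052, -0.1951, 0.1831]
ee_rot: [-0.599, 3.084, -0.0]
ft_force: [-4.9, 4.3, 11.6]
gripper_width: 0.0478
finger_force: 85.6
```

Emit:
apply_moves(
  plan="0 0 0.0005 0 0.2;0 0 0.001 0 0.2;0 0 0.001 0 0.2",
)

```text
time: 14.0
position: [0.5053, -0.1951, 0.183]
ee_rot: [-0.599, 3.083, -0.001]
ft_force: [-8.9, 5.8, 20.9]
gripper_width: 0.0481
finger_force: 86.5
```

Emit:
apply_moves(
  plan="0 0 0.0005 0 0.2;0 0 0.001 0 0.2;0 0 0.001 0 0.2",
)

```text
time: 14.3
position: [0.5053, -0.1951, 0.183]
ee_rot: [-0.599, 3.083, -0.002]
ft_force: [-11.5, 6.1, 31.3]
gripper_width: 0.0481
finger_force: 87.5
```

The force climbs about 10 N per mm at TCP z = 0.183 with no further motion. That is 44 mm below first contact and clearly harder than the steady drag, so this is the hard stop and the coupling is home. I'll relieve the push, release, rise and take a look.

Emit:
apply_moves(
  plan="0 0 -0.001 0 0.2;0 0 -0.003 0 0.2;0 0 -0.003 0 0.2;0 0 -0.003 0 0.5;0 0 -0.003 0 1;0 0 -0.003 0 1;0 0 -0.003 0 1;0 0 -0.003 0 1;0 0 -0.003 0 1;0 0 -0.003 0 1",
)

```text
time: 15.3
position: [0.5054, -0.1952, 0.1835]
ee_rot: [-0.599, 3.084, -0.0]
ft_force: [0.2, 0.0, 0.8]
gripper_width: 0.0855
finger_force: 0.0
```

Emit:
apply_moves(
  plan="0 0 -0.013 0 1;0 0 -0.033 0 1;0 0 -0.06 0 1;0 0 -0.09 0 1;0 0 -0.11 0 1;0 0 -0.12 0 1;0 0 -0.12 0 0.5;0 0 -0.12 0 0;0 0 -0.12 0 0;0 0 -0.12 0 0",
)

```text
time: 16.3
position: [0.5049, -0.1949, 0.3024]
ee_rot: [0.599, -3.083, -0.002]
ft_force: [0.7, 0.4, -0.1]
gripper_width: 0.0278
finger_force: 0.0
```

```bash
python3 - <<'E'
from h import *
import cv2
st();c=ctrl.camera("wrist");cs=ctrl.camera("side")
u,v=proj(cs,[.505,-.195,.18]).astype(int);print(u-50,v-75)
a=cv2.resize(cs["color"][v-75:v+75,u-50:u+50],None,fx=3,fy=3,interpolation=cv2.INTER_CUBIC)
b=cv2.resize(c["color"],(500,375));b=np.vstack([b,np.zeros((75,500,3),np.uint8)])
cv2.imwrite("pics/w2.png",np.hstack([a,b]))
h=[.5053,-.195];ax=np.array([-.927,-.375])
for n,k in(("A(-)",1),("B",-1)):
    q=np.array([*(np.array(h)+k*ax*.0985),.1296+.0742]);print(n,q,proj(c,q)*500/640,proj(cs,q))
print(proj(c,[*h,.2096])*500/640,proj(cs,[*h,.2096]))
E
```

```text
t 16.3 p [ 0.5049 -0.1949  0.3024] yaw -158.01 F [ 0.7  0.4 -0.1] T [0.08 0.03 0.06] w 0.0278 ff 0.0 tilt [-0.0015  0.0008]
256 217
A(-) [ 0.4139905 -0.2319375  0.2038   ] [246.6648479   75.06045688] [269.84929578 309.70079735]
B [ 0.5966095 -0.1580625  0.2038   ] [247.20646101 268.71989794] [340.58004735 265.28417378]
[246.95735954 185.3476719 ] [306.58067569 285.10044016]
```

View pics/w2.png

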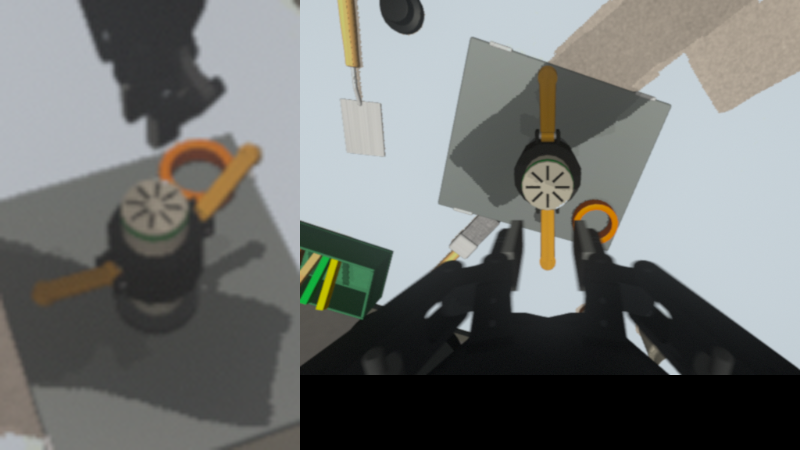

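The coupling sits on the adaptor with both arms open: canister at (247,186) in the wrist half, arm ends at (247,70) and (248,266), all within a few pixels of what a fully home pose predicts. Next I'll take the shut fingers to a point just above arm A, on the base side.

Emit:
apply_moves(
  plan="0.04 0 0 0 0;0.076 0 0 0 0;0.076 0 0.02 0 0;0.076 0 0.05 0 0;0.076 0 0.07 0 0;0.076 0 0.085 0 0;0.076 0 0.092 0 0;0.076 0 0.092 0 0",
)

```text
time: 17.2
position: [0.4344, -0.2232, 0.2107]
ee_rot: [0.599, -3.083, -0.002]
ft_force: [0.1, 0.2, -0.3]
gripper_width: -0.0004
finger_force: 0.0
```

```bash
cat > rz.py <<'E'
from h import *
import sys
s,M=st();d=s["position"]-np.array([.5053,-.195,.1296])
print("r",round(np.hypot(*d[:2])*1e3,1),"side(tool y)",((M.T@d)[1]*1e3).round(1),"z",round(d[2]*1e3,1),"Ftool",(M.T@s["ft_force"]).round(1))
E
python3 rz.py
```

```text
t 17.2 p [ 0.4344 -0.2232  0.2107] yaw -158.02 F [ 0.1  0.2 -0.3] T [-0.02 -0.04  0.06] w -0.0004 ff 0.0 tilt [-0.0013  0.001 ]
r 76.3 side(tool y) 0.5 z 81.1 Ftool [-0.2  0.1  0.3]
```

Emit:
apply_moves(
  plan="0 0 0.006 0 0;0.001 0 0.014 0 0;0.005 0 0.021 0 0;0.009 0 0.028 0 0;0.012 0 0.037 0 0;0.014 0 0.045 0 0;0.016 0 0.052 0 0;0.019 0 0.057 0 0;0.022 0 0.062 0 0;0.024 0 0.068 0 0",
)

```text
time: 18.2
position: [0.4135, -0.2331, 0.1439]
ee_rot: [-0.599, 3.081, -0.002]
ft_force: [2.9, 1.3, 6.6]
gripper_width: 0.0003
finger_force: 3.0
```

```bash
python3 rz.py
```

```text
t 18.2 p [ 0.4135 -0.2331  0.1439] yaw -158.01 F [2.9 1.3 6.6] T [ 0.26 -0.64 -0.01] w 0.0003 ff 3.0 tilt [ 0.0029 -0.001 ]
r 99.4 side(tool y) -1.0 z 14.3 Ftool [-3.2  0.1 -6.6]
```

Emit:
apply_moves(
  plan="-0.001 0 0.005 0 0;-0.003 0 0.009 0 0;-0.005 0 0.013 0 0;-0.0075 0 0.0165 0 0;-0.0105 0 0.02 0 0;-0.0135 0 0.023 0 0;-0.0165 0 0.026 0 0;-0.02 0 0.0285 0 0;-0.023 0 0.0305 0 0;-0.023 0 0.0305 0 0",
)

```text
time: 19.2
position: [0.4325, -0.2247, 0.1121]
ee_rot: [0.597, -3.081, 0.001]
ft_force: [-4.6, -5.6, 0.9]
gripper_width: 0.0001
finger_force: 2.5
```

```bash
python3 rz.py
```

```text
t 19.2 p [ 0.4325 -0.2247  0.1121] yaw -158.07 F [-4.6 -5.6  0.9] T [-1.    0.97 -0.06] w 0.0001 ff 2.5 tilt [-0.0032 -0.0016]
r 78.6 side(tool y) -0.3 z -17.5 Ftool [ 6.3 -3.5 -0.9]
```

Emit:
apply_moves(
  plan="-0.001 0 0 0 0;-0.002 0 0 0 0;-0.003 0 0 0 0;-0.003 0 0 0 0",
)

```text
time: 19.6
position: [0.4344, -0.2232, 0.1119]
ee_rot: [0.596, -3.08, 0.0]
ft_force: [-6.7, -5.4, -1.6]
gripper_width: 0.0
finger_force: 3.3
```

```bash
python3 rz.py
```

```text
t 19.6 p [ 0.4344 -0.2232  0.1119] yaw -158.08 F [-6.7 -5.4 -1.6] T [-1.08  1.46 -0.08] w 0.0 ff 3.3 tilt [-0.0046 -0.001 ]
r 76.3 side(tool y) 0.3 z -17.7 Ftool [ 8.2 -2.5  1.6]
```

Emit:
apply_moves(
  plan="-0.001 0 0 0 0;-0.002 0 0 0 0;-0.003 0 0 0 0;-0.003 0 0 0 0",
)

```text
time: 20.0
position: [0.4369, -0.2219, 0.1117]
ee_rot: [0.596, -3.079, -0.001]
ft_force: [-8.6, -4.7, -1.9]
gripper_width: 0.0002
finger_force: 3.4
```

```bash
python3 - <<'E'
import rz
from h import *
import cv2
cs=ctrl.camera("side");u,v=proj(cs,[.47,-.2,.16]).astype(int)
cv2.imwrite("pics/s3.png",cv2.resize(cs["color"][v-50:v+50,u-60:u+60],None,fx=5,fy=5,interpolation=cv2.INTER_CUBIC));print(u-60,v-50)
a=np.array([-.927,-.375])
for ph in(-45,-55,-65):
    r=.041+.075*np.cos(np.radians(ph));z=.026+.075*np.sin(np.radians(ph))
    q=proj(cs,[*(np.array([.5053,-.195])+a*r),.1296+z]);print(ph,(q-[u-60,v-50])*5)
E
```

```text
t 20.0 p [ 0.4369 -0.2219  0.1117] yaw -158.07 F [-8.6 -4.7 -1.9] T [-0.94  1.63  0.01] w 0.0002 ff 3.4 tilt [-0.0052 -0.0005]
r 73.5 side(tool y) 0.6 z -17.9 Ftool [ 9.8 -1.2  2. ]
232 252
-45 [215.1065793  400.53060501]
-55 [234.12579369 397.84535759]
-65 [254.80322284 391.73927343]
```

View pics/s3.png

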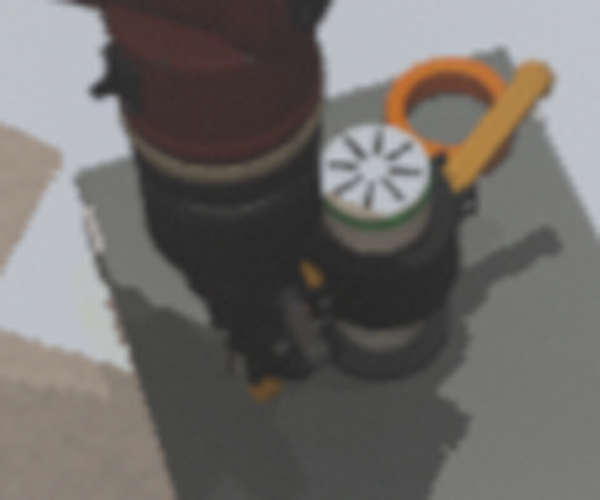

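Emit:
apply_moves(
  plan="-0.001 0 0 0 0;-0.002 0 0 0 0;-0.002 0 0 0 0",
)

```text
time: 20.35
position: [0.4386, -0.221, 0.1116]
ee_rot: [0.596, -3.079, -0.001]
ft_force: [-7.4, -3.4, -1.2]
gripper_width: 0.0
finger_force: 3.5
```

```bash
python3 rz.py
```

```text
t 20.35 p [ 0.4386 -0.221   0.1116] yaw -158.07 F [-7.4 -3.4 -1.2] T [-0.88  1.64  0.02] w 0.0 ff 3.5 tilt [-0.0055 -0.0003]
r 71.6 side(tool y) 0.8 z -18.0 Ftool [ 8.1 -0.4  1.2]
```

Emit:
apply_moves(
  plan="-0.001 0 0 0 0;-0.002 0 0 0 0;-0.002 0 0 0 0",
)

```text
time: 20.65
position: [0.4395, -0.2205, 0.1114]
ee_rot: [0.595, -3.077, -0.001]
ft_force: [-11.0, -6.1, -1.3]
gripper_width: -0.0002
finger_force: 5.6
```

```bash
python3 rz.py
```

```text
t 20.65 p [ 0.4395 -0.2205  0.1114] yaw -158.1 F [-11.   -6.1  -1.3] T [-1.35  2.43 -0.06] w -0.0002 ff 5.6 tilt [-0.0074 -0.001 ]
r 70.6 side(tool y) 0.8 z -18.2 Ftool [12.5 -1.5  1.4]
```

Motion dropped to 1.0 mm for a 2 mm command and the force is rising, which looks like the arm's stop.

Emit:
apply_moves(
  plan="-0.001 0 0 0 0;-0.002 0 0 0 0;-0.002 0 0 0 0",
)

```text
time: 20.95
position: [0.4399, -0.2202, 0.1112]
ee_rot: [0.594, -3.074, 0.0]
ft_force: [-17.4, -8.5, -0.0]
gripper_width: 0.0002
finger_force: 8.9
```

```bash
python3 rz.py
```

```text
t 20.95 p [ 0.4399 -0.2202  0.1112] yaw -158.14 F [-17.4  -8.5  -0. ] T [-2.05  3.69 -0.07] w 0.0002 ff 8.9 tilt [-0.0104 -0.0021]
r 70.1 side(tool y) 0.9 z -18.4 Ftool [19.3 -1.4  0.2]
```

Arm A is firmly on its stop: 19 N with almost no motion. The moment-to-force ratio stayed at about 0.2 m throughout, so the contact was at the fingertip. I'll back off outwards, rise, and turn half round so the camera stays clear of the filter for arm B.

Emit:
apply_moves(
  plan="0.01 0 0 0 0;0.03 0 0 0 0;0.03 0 -0.03 0 0;0.03 0 -0.07 0 0;0.03 0 -0.11 0 0;0.03 0 -0.14 0 0;0.03 0 -0.14 0.15 0;0.03 0 -0.14 0.3 0;0.03 0 -0.14 0.44 0;0.03 0 -0.14 0.59 0",
)

```text
time: 21.95
position: [0.417, -0.2306, 0.2527]
ee_rot: [0.333, 3.124, 0.0]
ft_force: [-1.1, 0.1, 0.5]
gripper_width: 0.0
finger_force: 0.0
```

Emit:
apply_moves(
  plan="0 0 0 0.14 0;0 0 0 0.29 0;0 0 0 0.44 0;0 0 0 0.59 0;0 0 0 0.74 0;0 0 0 0.89 0;0 0 0 1.04 0;0 0 0 1.19 0;0 0 0 1.34 0;0 0 0 1.49 0",
)

```text
time: 22.95
position: [0.417, -0.2306, 0.2526]
ee_rot: [-2.363, -2.07, -0.0]
ft_force: [-1.0, -0.1, -0.1]
gripper_width: 0.0
finger_force: 0.0
```

Emit:
apply_moves(
  plan="0 0 0 0.15 0;0 0 0 0.3 0;0 0 0 0.45 0;0 0 0 0.6 0;0 0 0 0.75 0;0 0 0 0.9 0;0 0 0 1.06 0;0 0 0 1.06 0;0 0 0 1.06 0",
)

```text
time: 23.85
position: [0.4171, -0.2307, 0.2527]
ee_rot: [-3.082, -0.607, -0.0]
ft_force: [0.3, 0.6, -1.1]
gripper_width: -0.0001
finger_force: 0.0
```

```bash
python3 - <<'E'
import rz
from h import *
import cv2
a=np.array([.927,.375]);q=np.array([.5053,-.195])+a*.076
shift([*q,.1296+.120],22)
w=ctrl.camera("wrist");cv2.imwrite("pics/w3.png",w["color"])
E
```

```text
t 23.85 p [ 0.4171 -0.2307  0.2527] yaw 22.29 F [ 0.3  0.6 -1.1] T [0.02 0.02 0.01] w -0.0001 ff 0.0 tilt [0.0001 0.0002]
r 95.2 side(tool y) -0.5 z 123.1 Ftool [ 0.5 -0.5  1.1]
t 23.85 p [ 0.4171 -0.2307  0.2527] yaw 22.29 F [ 0.3  0.6 -1.1] T [0.02 0.02 0.01] w -0.0001 ff 0.0 tilt [0.0001 0.0002]
shift [0.1711 0.0008 0.0032] turn 0.0051
```

View pics/w3.png

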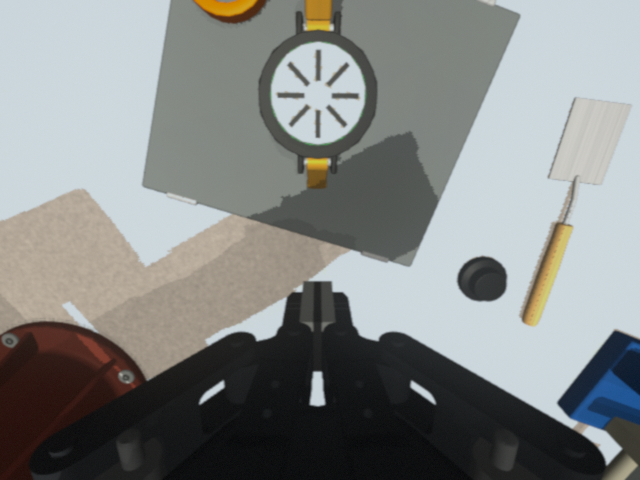

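Arm A now hangs steeply down beside the socket, its end at (317,187). The far arm B is still open at the top edge, and the canister is at (318,95). I'll cross over to arm B.

Emit:
apply_moves(
  plan="0.04 0.001 0 0 0;0.08 0.001 0 0 0;0.12 0.001 0 0 0;0.155 0.001 0 0 0;0.171 0.001 0 0 0;0.171 0.001 0 0 0;0.171 0.001 0.02 0 0;0.171 0.001 0.036 0 0;0.171 0.001 0.042 0 0;0.171 0.001 0.042 0 0",
)

```text
time: 24.9
position: [0.575, -0.1674, 0.2104]
ee_rot: [-3.082, -0.602, 0.002]
ft_force: [-0.1, -0.1, 0.3]
gripper_width: 0.0003
finger_force: 0.0
```

```bash
python3 rz.py
```

```text
t 24.9 p [ 0.575  -0.1674  0.2104] yaw 22.11 F [-0.1 -0.1  0.3] T [-0.   -0.02 -0.02] w 0.0003 ff 0.0 tilt [-0.0015  0.0006]
r 75.0 side(tool y) 0.6 z 80.8 Ftool [-0.2  0.  -0.3]
```

Same relative position as for arm A, so I'll use the same sweep.

Emit:
apply_moves(
  plan="0.001 0 0.006 0 0;0.002 0 0.014 0 0;0.006 0 0.021 0 0;0.01 0 0.028 0 0;0.013 0 0.037 0 0;0.015 0 0.045 0 0;0.017 0 0.052 0 0;0.02 0 0.057 0 0;0.023 0 0.062 0 0;0.025 0 0.068 0 0",
)

```text
time: 25.9
position: [0.5995, -0.1583, 0.1432]
ee_rot: [3.082, 0.601, 0.0]
ft_force: [-2.7, -1.6, 7.1]
gripper_width: -0.0003
finger_force: 3.0
```

Emit:
apply_moves(
  plan="-0.001 0 0.005 0 0;-0.003 0 0.009 0 0;-0.005 0 0.013 0 0;-0.0075 0 0.0165 0 0;-0.0105 0 0.02 0 0;-0.0135 0 0.023 0 0;-0.0165 0 0.026 0 0;-0.02 0 0.0285 0 0;-0.023 0 0.0305 0 0;-0.023 0 0.0305 0 0",
)

```text
time: 26.9
position: [0.5796, -0.1662, 0.1124]
ee_rot: [-3.083, -0.603, -0.005]
ft_force: [5.7, 3.1, -1.2]
gripper_width: -0.0
finger_force: 2.6
```

```bash
python3 rz.py
```

```text
t 26.9 p [ 0.5796 -0.1662  0.1124] yaw 22.12 F [ 5.7  3.1 -1.2] T [ 0.45 -1.29 -0.04] w -0.0 ff 2.6 tilt [0.0034 0.0008]
r 79.7 side(tool y) 1.3 z -17.2 Ftool [ 6.5 -0.8  1.2]
```

Emit:
apply_moves(
  plan="-0.001 0 0 0 0;-0.002 0 0 0 0;-0.003 0 0 0 0;-0.004 0 0 0 0;-0.005 0 0 0 0;-0.006 0 0 0 0;-0.007 0 0 0 0;-0.007 0 0 0 0",
)

```text
time: 27.7
position: [0.5736, -0.1687, 0.1126]
ee_rot: [-3.083, -0.603, -0.007]
ft_force: [8.7, 2.5, -1.8]
gripper_width: 0.0002
finger_force: 3.6
```

Emit:
apply_moves(
  plan="-0.001 0 0 0 0;-0.002 0 0 0 0;-0.002 0 0 0 0",
)

```text
time: 28.0
position: [0.5726, -0.1692, 0.1127]
ee_rot: [-3.083, -0.604, -0.009]
ft_force: [11.5, 4.6, -3.4]
gripper_width: -0.0003
finger_force: 5.0
```

```bash
python3 rz.py
```

```text
t 28.0 p [ 0.5726 -0.1692  0.1127] yaw 22.16 F [11.5  4.6 -3.4] T [ 0.95 -2.5   0.03] w -0.0003 ff 5.0 tilt [0.0057 0.0015]
r 72.1 side(tool y) 1.4 z -16.9 Ftool [12.4  0.1  3.5]
```

Emit:
apply_moves(
  plan="-0.001 0 0 0 0;-0.002 0 0 0 0;-0.002 0 0 0 0",
)

```text
time: 28.3
position: [0.5721, -0.1695, 0.1129]
ee_rot: [-3.082, -0.604, -0.014]
ft_force: [16.4, 7.7, -4.9]
gripper_width: 0.0003
finger_force: 7.4
```

Emit:
apply_moves(
  plan="-0.001 0 0 0 0;-0.001 0 0 0 0",
)

```text
time: 28.5
position: [0.5719, -0.1696, 0.1131]
ee_rot: [-3.082, -0.605, -0.016]
ft_force: [18.9, 9.0, -5.2]
gripper_width: 0.0001
finger_force: 8.6
```

```bash
python3 rz.py
```

```text
t 28.5 p [ 0.5719 -0.1696  0.1131] yaw 22.21 F [18.9  9.  -5.2] T [ 1.87 -4.16 -0.05] w 0.0001 ff 8.6 tilt [0.0099 0.0028]
r 71.3 side(tool y) 1.7 z -16.5 Ftool [20.8 -1.2  5.4]
```

Arm B is on its stop as well. I'll back off, rise and check both arms.

Emit:
apply_moves(
  plan="0.01 0 0 0 0;0.03 0 0 0 0;0.04 0 -0.03 0 0;0.04 0 -0.07 0 0;0.04 0 -0.11 0 0;0.04 0 -0.15 0 0;0.04 0 -0.18 0 0;0.04 0 -0.18 0 0",
)

```text
time: 29.3
position: [0.6056, -0.1566, 0.2967]
ee_rot: [3.08, 0.601, 0.008]
ft_force: [0.4, 0.4, -0.1]
gripper_width: -0.0002
finger_force: 0.0
```

```bash
python3 - <<'E'
import rz
from h import *
import cv2
cs=ctrl.camera("side");ct=ctrl.camera("top");a=np.array([.927,.375]);h=np.array([.5053,-.195]);out=[]
for n,c in(("side",cs),("top",ct)):
    u,v=proj(c,[.505,-.195,.15]).astype(int);o=np.array([u-40,v-60])
    out.append(cv2.resize(c["color"][v-60:v+60,u-40:u+40],None,fx=5,fy=5,interpolation=cv2.INTER_CUBIC))
    print(n,"canister top",(proj(c,[*h,.2096])-o)*5)
    for k in(-1,1):
        for ph in(-50,-65):
            r=.041+.075*np.cos(np.radians(ph));z=.026+.075*np.sin(np.radians(ph))
            print(k,ph,((proj(c,[*(h+k*a*r),.1296+z])-o)*5).round())
cv2.imwrite("pics/f.png",np.hstack(out))
E
```

```text
t 29.3 p [ 0.6056 -0.1566  0.2967] yaw 22.09 F [ 0.4  0.4 -0.1] T [-0.02  0.07 -0.06] w -0.0002 ff 0.0 tilt [ 0.0059 -0.0026]
r 107.4 side(tool y) 2.9 z 167.1 Ftool [ 0.6 -0.2  0.1]
side canister top [202.90337846 230.50220078]
-1 -50 [ 54. 465.]
-1 -65 [ 85. 457.]
1 -50 [350. 270.]
1 -65 [324. 299.]
top canister top [221.17075659 304.11751616]
-1 -50 [244. 459.]
-1 -65 [230. 430.]
1 -50 [128. 151.]
1 -65 [136. 180.]
```

View pics/f.png

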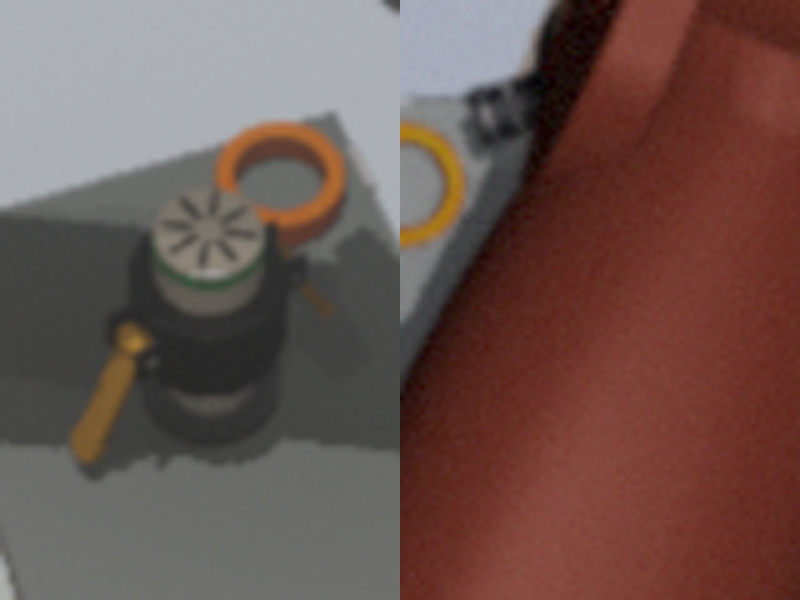

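Both arms are closed: arm A's end is at (86,458), where 65° below level predicts (85,457), and arm B's end is at (328,310) against (324,299). The canister is upright at its home position and the tape is where it was. I'll hand in.

```bash
python3 -c "
from station import ctrl
print(ctrl.job_done())"
```

```text
the job is handed in; nothing more can be done
None
```

The vent filter is fully home on the adaptor with both cam arms swung down to their stops one after the other; the job is handed in at about 29 s, with the robot clear and nothing else touched.

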